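# Roll the grille bar onto its chalk line

## Robot

A 6-joint arm with a two-finger parallel gripper is mounted at the origin on the work surface. World frame = base frame: x ahead of the robot, y to its left, z up, the work surface at z = 0. Lengths are in m, angles in rad, forces in N, time in s.
With the tool pointing down it reaches from about 0.425 to 0.95 m from the base axis. Payload 3.5 kg.
Tool frame: the origin (TCP) lies at the very end of the fingers, on their centre line; the grasp point (between the pads) lies 19 mm behind it; x points along the fingers, z is the direction in which the jaws open and shut, and the axes are right-handed (so a half turn about x gives the same grasp; the last joint's range is limited). The gripper opens to 85 mm and grips with 20 to 120 N. Pads are 22 mm wide; open, the fingers measure 114 mm over their backs; the gripper's body (76 mm by 85 mm) begins 54 mm behind the grasp point. The pads swing forward as they close: fully open they stand 13 mm farther back than shut.
Start: joints at [-1.285, 0.286, 1.577, -0, 1.279, -0.15], TCP at [0.285, -0.612, 0.209] pointing down, gripper open.
Joint ranges: [-2.77, 2.77], [-0.9, 2.22], [0.21, 2.48], [-1.53, 4.67], [0.24, 2.81], [-2.84, 2.84]. Speed limits (rad/s): [2.79, 2.79, 3.14, 3.14, 3.14, 3.14].

## Interface

Orientations are given as a unit quaternion [x, y, z, w].
In Python, from plant import ctrl, cams gives the robot as it stands.
- The arm moves only by the tool play_rows, never from a script. Its argument "rows" is a list of rows, each a list of 3 entries, a list of its own where there are three numbers: the opening in per cent of the stroke, from 0 (shut) to 100 (fully open), then the shift along the tool's x, y, z in units of 0.3 m (1.0 is 0.3 m), then the turn, a rotation vector about the tool's x, y, z in units of pi/2 rad (1.0 is pi/2 rad). A call has 1 to 10 rows; each row is the pose to reach, as a shift and turn from the pose commanded when the call began, along the tool's axes at that moment; what a row does not reach only later rows make up. A row lasts 1/12 s, in which the tool goes at most 41.7 mm and 7.16 degrees, less where a joint would pass 70% of its speed; a pose out of reach is approached as far as the arm can. A call with a number of a shift or a turn outside -1 to 1 is refused whole. A call with a gripper value outside its range is refused whole. The fingers move at their own pace and stop on an object; "force" is the grip in N (left out, the last holds). Time passes only in rows, so rows that repeat a pose let the fingers close. It gives the time, the measured TCP pose, the force and the opening at its end, in the units of the state.
- ctrl.get_state(): the state, without advancing time (a new reading comes with each control period).
- cams.read_camera(name): name is "side" or "top" or "wrist"; returns a dict with "color" (400x640x3 uint8, red, green, blue), "fx", "fy", "cx", "cy" (pixels), "view" (4x4, takes a point from world to camera coordinates). Camera axes: x right, y down, z forward; pixel columns grow to the right and rows downward; lengths in m; the calibration is good to about 2 mm. A picture is of the moment at which its call begins. There is no depth.
- ctrl.sign_off(): hands the job in, once; it reports no verdict.
The state is a dict: "time": time; "qpos": joint angles; "dq": joint speeds; "joint_efforts": joint torques, N m; "eef_pos": TCP position; "tcp_rot": TCP orientation; "contact_force": force on the tool from outside, world axes, zero at the start; "wrist_torque": the same for the moment, N m; "opening": opening from 0.0 (shut) to 1.0 (fully open).
Only numpy, scipy, OpenCV 4.12 (cv2) and the standard library are available. Lean on these libraries where they do the work, as an engineer would, in place of code of your own. Each camera call takes 0.05 s, during which the arm holds its last target. There are 200 camera calls.

## Task

On the layout plate for a small window grille, one of the three round bars lies off its mark. With the fingertips, pushing at its top, roll it sideways until it lies centred along the empty middle chalk line, and leave it at rest there. Do not lift it off the plate or drag it along without rolling, and leave the two bars that already lie on their lines, the collar and the tools where they are.

Things in the scene. Friction and masses are not known exactly. Their poses are not given: they have to be found in the camera images.
- bar: The bar to roll: solid round steel, 25 mm diameter, 150 mm long, 0.35-0.65 kg, on the plate 45 to 70 mm to one side of the middle line, parallel to it within 2 degrees. Origin at its centre (on the axis, half-way along), 22.5 mm above the bench; x along the bar; y, z turn as it rolls. Top 35 mm above the bench. It rolls easily and soon stops by itself when let go.
- line (a point): Middle of the empty chalk line, on the plate's top face, 10 mm above the bench. x along the line, y across it, z up. The line is white, 230 mm long, 4 mm wide, on a fixed dark steel plate of 300 x 400 x 10 mm (x, y, z) centred on this point. Two like lines run parallel to it at y = +110 and -110 mm.
- bar_left: Bystander: a like bar, 25 mm diameter, 150 mm long, loose, lying on the outer line at y = +110 mm. Origin at its centre; x along the bar.
- bar_right: Bystander: a like bar, 25 mm diameter, 150 mm long, loose, lying on the outer line at y = -110 mm. Origin at its centre; x along the bar.
- collar_mid (a point): Bystander: loose steel collar (short thick ring, 36 mm outside, 27 mm hole, 30 mm high) standing on the plate between the middle line and an outer bar, across the line from the bar to roll. Point: its centre, half-way up.
- tape_mid (a point): Bystander: grey tape measure, 70 x 34 x 62 mm high, standing at the plate's +y border, beyond the outer bar. Point: its centre, half-way up.
- soapstone_mid (a point): Bystander: flat soapstone holder, 120 x 16 x 8 mm with a stick of chalk at one end, lying at the plate's -y border, beyond the outer bar. Point: its centre.
- hammer: Bystander: hammer, 300 mm long, lying on the bench to the right of the plate. Origin under its middle.
- punch: Bystander: centre punch, 12 mm diameter, 117 mm long, lying on the bench between the plate and the hammer. Origin on its axis.

How it is judged:
By the outcome, as a careful person would: the job done as asked, in the order asked, and still so for the second after the job is handed in, with the robot touching nothing.
It also fails if it takes over 48 s, if anything falls off the work surface, if the arm or the gripper's body presses on something with over 40 N, if the wrist force passes 120 N, or if a joint passes its speed limit or range.

## Working session

There is one attempt and no reset: what is moved stays moved. The work goes in short steps, Python scripts to look and compute and a tool call to move; the robot and the scene stay as the last step left them, time stands still between calls to the robot, and variables do not carry over. Pictures are saved under pics/ and viewed, about 8 in all and at most 12, crops included, and the job is handed in when it is done.

Besides the shell and the picture viewer there is one more tool, called after "Call:" as name(argument=value, ...) on one line, values as JSON. play_rows: Moves the arm, as the interface text tells. Shifts and turns lie within -1 to 1; 1 stands for 0.3 m of shift or pi/2 rad of turn. Its arguments: {"type":"object","properties":{"rows":{"type":"array"},"force":{"type":"number"}},"required":["rows"]}

```bash
mkdir -p pics; cat > h.py <<'E'
import numpy as np, cv2
from plant import ctrl, cams
def shot(n,f=None):
    c=cams.read_camera(n)
    if f: cv2.imwrite('pics/'+f,c['color'][:,:,::-1])
    return c
def ray(c,u,v,z):
    V=np.array(c['view']);R=V[:3,:3];o=-R.T@V[:3,3]
    d=R.T@np.array([(u-c['cx'])/c['fx'],(v-c['cy'])/c['fy'],1])
    return o+d*(z-o[2])/d[2]
def proj(c,p):
    q=np.array(c['view'])@np.r_[p,1]
    return c['fx']*q[0]/q[2]+c['cx'],c['fy']*q[1]/q[2]+c['cy']
E
python3 - <<'E'
from h import *
for n in('top','side'):
    c=shot(n,n+'0.png');V=np.array(c['view']);print(n,c['fx'],-V[:3,:3].T@V[:3,3],V[:3,:3].round(2).tolist())
s=ctrl.get_state();print(s)
E
```

```text
top 380.32455611135305 [ 0.41861569 -0.10499262  0.94571675] [[0.03, -1.0, -0.0], [-0.99, -0.03, -0.11], [0.11, 0.01, -0.99]]
side 421.49410523323166 [0.14124552 0.55812031 0.73038611] [[-0.85, -0.52, -0.02], [-0.33, 0.57, -0.75], [0.4, -0.64, -0.66]]
{'time': 0.1, 'qpos': array([-1.28501828e+00,  2.87119769e-01,  1.57806128e+00, -2.24692066e-05,
        1.27859263e+00, -1.49985451e-01]), 'dq': array([ 0.00102743, -0.00079142, -0.00486994,  0.00090408, -0.00090969,
       -0.00026888]), 'joint_efforts': array([ 1.41307100e-03, -4.07297230e+01, -2.93699741e+01, -1.25263109e-04,
        3.41068851e-03, -8.74308796e-06]), 'eef_pos': array([ 0.28476334, -0.61127157,  0.20784047]), 'tcp_rot': array([ 0.38059691,  0.5968466 , -0.37959435,  0.59567462]), 'contact_force': array([-0.06481959,  0.19155318,  0.02788182]), 'wrist_torque': array([ 0.00774882,  0.04128155, -0.04061841]), 'opening': 0.9986525613750681}
```

View pics/top0.png

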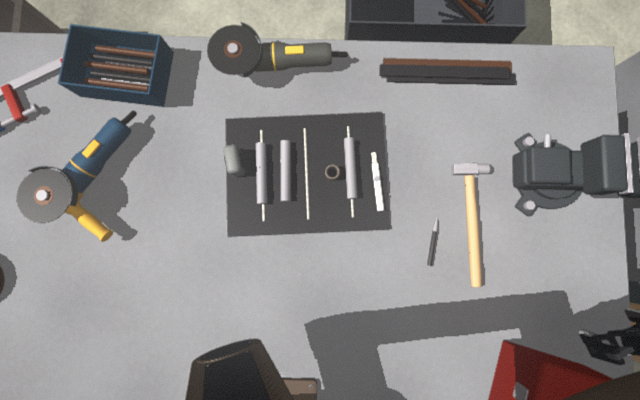

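View pics/side0.png

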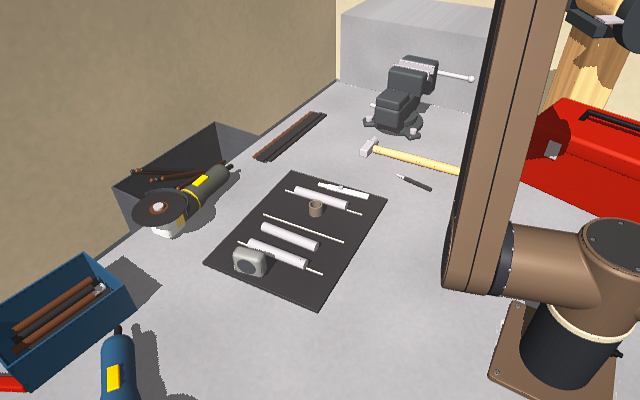

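The top view shows the empty line at column ~307 (rows 128–218), the bar to roll at ~(286,170), bar_left at ~262, the collar at (332,172) and bar_right at ~350. The side view agrees: the bar is at (289,237) and the line at (303,228).

```bash
cat >> h.py <<'E'
def blob(c,seed,lo,hi=255,box=(0,0,640,400)):
    g=cv2.cvtColor(c['color'],cv2.COLOR_RGB2GRAY);m=((g>=lo)&(g<=hi)).astype(np.uint8)
    k=np.zeros_like(m);x0,y0,x1,y1=box;k[y0:y1,x0:x1]=1;m*=k
    n,l,st,ce=cv2.connectedComponentsWithStats(m)
    ys,xs=np.nonzero(m*(1));i=np.argmin((xs-seed[0])**2+(ys-seed[1])**2)
    return l==l[ys[i],xs[i]]
def axis(c,m,z):
    "world centre, direction angle, length, width of a mask cast on plane z"
    ys,xs=np.nonzero(m);P=np.array([ray(c,u,v,z)[:2] for u,v in zip(xs,ys)])
    r=cv2.minAreaRect((P*1000).astype(np.float32));mu=P.mean(0)
    d=np.linalg.svd(P-mu,full_matrices=False)[2][0];d*=np.sign(d[0])
    t=(P-mu)@d;s=(P-mu)@np.array([-d[1],d[0]])
    return mu.round(4),round(float(np.degrees(np.arctan2(d[1],d[0]))),2),(np.array(r[0])/1000).round(4),np.round([np.ptp(t),np.ptp(s)],4),len(P)
E
python3 - <<'E'
from h import *
T=shot('top');S=shot('side')
for c,sd in((T,{'line':(307,170),'bar':(286,170),'left':(262,170),'right':(350,170)}),(S,{'line':(290,224),'bar':(289,237),'left':(275,253),'right':(318,200)})):
    g=cv2.cvtColor(c['color'],cv2.COLOR_RGB2GRAY)
    for k,p in sd.items():
        print(k,g[p[1],p[0]],*axis(c,blob(c,p,90,255,(225,115,388,235) if c is T else (215,175,382,305)),.010 if k=='line' else .0225))
print(cv2.cvtColor(T['color'],cv2.COLOR_RGB2GRAY)[170,225:392].tolist())
# collar
for h in(.04,):print('collar',ray(T,332.5,171,h),ray(S,316,203,h))
p=S['color'][170:310,200:390];cv2.imwrite('pics/s1.png',cv2.resize(p,None,fx=4,fy=4,interpolation=2)[:,:,::-1])
E
```

```text
line 152 [ 0.5863 -0.0544] 4.08 [ 0.5906 -0.0546] [0.2357 0.0112] 370
bar 179 [ 0.594  -0.0018] 2.29 [ 0.5947 -0.0006] [0.1555 0.0249] 628
left 166 [0.5368 0.0529] 49.66 [ 0.5869 -0.0516] [0.4967 0.3645] 3138
right 215 [ 0.5993 -0.1626] 4.19 [ 0.5962 -0.1627] [0.2327 0.0264] 779
line 180 [ 0.5843 -0.0533] 3.94 [ 0.5884 -0.053 ] [0.2302 0.0089] 231
bar 242 [ 0.5895 -0.0025] 1.54 [ 0.5917 -0.0026] [0.1627 0.0343] 648
left 246 [0.5991 0.078 ] 16.59 [0.5716 0.0908] [0.2208 0.1075] 1354
right 172 [ 0.5944 -0.1515] 0.74 [ 0.5874 -0.1351] [0.226  0.0973] 785
[177, 141, 156, 170, 178, 175, 167, 163, 156, 148, 142, 127, 118, 97, 83, 82, 79, 76, 77, 69, 62, 58, 63, 61, 60, 62, 64, 59, 62, 57, 53, 102, 205, 232, 228, 215, 195, 166, 142, 120, 100, 75, 61, 56, 62, 53, 56, 58, 77, 80, 80, 82, 80, 82, 85, 132, 202, 228, 228, 219, 200, 179, 154, 129, 100, 78, 59, 56, 57, 53, 54, 73, 80, 83, 77, 81, 78, 80, 77, 100, 223, 233, 152, 85, 75, 78, 77, 80, 84, 80, 79, 82, 80, 81, 81, 82, 77, 78, 76, 86, 126, 121, 77, 56, 58, 51, 59, 52, 56, 58, 55, 84, 132, 139, 99, 62, 54, 57, 56, 59, 104, 184, 222, 228, 226, 215, 197, 179, 154, 127, 90, 63, 58, 64, 61, 61, 74, 81, 81, 79, 84, 82, 81, 82, 82, 76, 103, 230, 252, 252, 251, 251, 252, 230, 128, 69, 78, 84, 80, 84, 81, 98, 98, 102, 155, 174, 173]
collar [ 0.59133149 -0.1199813   0.04      ] [ 0.58694986 -0.12066081  0.04      ]
```

```bash
cat >> h.py <<'E'
def prof(c,u0,u1,rows,z,thr=110):
    "weighted centre column per row -> world points; fit y=a+b(x-.59)"
    g=cv2.cvtColor(c['color'],cv2.COLOR_RGB2GRAY).astype(float);P=[]
    for v in rows:
        w=np.clip(g[v,u0:u1]-thr,0,None)
        P.append(ray(c,(w*np.arange(u0,u1)).sum()/w.sum(),v,z)[:2])
    P=np.array(P);b,a=np.polyfit(P[:,0]-.59,P[:,1],1)
    return round(a,4),round(np.degrees(np.arctan(b)),2)
def ends(c,u0,u1,v0,v1,z,thr=110):
    g=cv2.cvtColor(c['color'],cv2.COLOR_RGB2GRAY).astype(float)[v0:v1,u0:u1].max(1)
    i=np.nonzero(g>thr)[0]
    f=lambda a,b:a+(thr-g[a])/(g[b]-g[a])*(b-a)
    return [ray(c,(u0+u1)/2,v0+q,z)[0].round(4) for q in(f(i[0]-1,i[0]),f(i[-1]+1,i[-1]))]
E
python3 - <<'E'
from h import *
from scipy.spatial.transform import Rotation as R
T=shot('top')
print('left',prof(T,252,272,range(155,192),.0225))
print('bar',prof(T,276,297,range(150,192),.0225),ends(T,276,297,120,225,.0225))
print('line',prof(T,300,313,range(135,212),.010),ends(T,300,313,118,230,.010))
print('right',prof(T,341,362,range(150,192),.0225))
s=ctrl.get_state();r=R.from_quat(s['tcp_rot']);print(r.as_matrix().round(3))
b=np.radians(2.4);z=np.array([np.cos(b),np.sin(b),0]);x=np.array([0,0,-1.])
for sg in(1,-1):
    t=R.from_matrix(np.c_[x,np.cross(sg*z,x),sg*z]);print('turn',(r.inv()*t).as_rotvec()/(np.pi/2))
for p in([.593,.006,.12],):print('shift',r.inv().apply(np.array(p)-s['eef_pos'])/.3)
E
```

```text
left (np.float64(0.0604), np.float64(3.43))
bar (np.float64(0.0004), np.float64(2.3)) [np.float64(0.6724), np.float64(0.5168)]
line (np.float64(-0.0541), np.float64(4.08)) [np.float64(0.708), np.float64(0.4737)]
right (np.float64(-0.1618), np.float64(4.2))
[[-0.     0.907  0.422]
 [ 0.001  0.422 -0.907]
 [-1.     0.    -0.001]]
turn [-7.49233795e-01 -5.29799160e-04 -5.14787131e-04]
turn [ 1.25076598e+00 -5.73473199e-04  5.90196608e-04]
shift [ 0.296833    1.80001046 -1.4323354 ]
```

Call:
play_rows(rows=[[100, [0, 0.09, -0.07], [-0.07, 0, 0]], [100, [0, 0.18, -0.14], [-0.15, 0, 0]], [100, [0, 0.27, -0.215], [-0.225, 0, 0]], [100, [0, 0.36, -0.286], [-0.3, 0, 0]], [100, [0, 0.45, -0.358], [-0.375, 0, 0]], [100, [0, 0.54, -0.43], [-0.45, 0, 0]], [100, [0, 0.63, -0.5], [-0.525, 0, 0]], [100, [0, 0.72, -0.573], [-0.6, 0, 0]], [100, [0, 0.81, -0.644], [-0.675, 0, 0]], [100, [0, 0.9, -0.716], [-0.749, 0, 0]]])

```text
time: 1.08
eef_pos: [0.4395, -0.3016, 0.2092]
tcp_rot: [-0.017, 0.707, 0.017, 0.707]
contact_force: [1.1, -0.1, -1.6]
opening: 1.0
```

```bash
cat > g.py <<'E'
from h import *
from scipy.spatial.transform import Rotation as R
import sys
# target x y z yaw(deg)
p=np.array(list(map(float,sys.argv[1:5])));s=ctrl.get_state();r=R.from_quat(s['tcp_rot'])
b=np.radians(p[3]);z=np.array([np.cos(b),np.sin(b),0]);x=np.array([0,0,-1.])
t=R.from_matrix(np.c_[x,np.cross(z,x),z])
print('shift',(r.inv().apply(p[:3]-s['eef_pos'])/.3).round(4),'turn',((r.inv()*t).as_rotvec()/(np.pi/2)).round(4))
print(s['time'],s['eef_pos'].round(4),s['contact_force'].round(2),s['opening']);print(r.as_matrix().round(3).tolist(),s['qpos'].round(3))
E
python3 g.py .594 .004 .08 2.4
```

```text
shift [0.4306 0.9933 0.5623] turn [0.0033 0.0002 0.0001]
1.0833 [ 0.4395 -0.3016  0.2092] [ 1.1  -0.14 -1.56] 1.000011496360851
[[0.0, -0.047, 0.999], [-0.0, 0.999, 0.047], [-1.0, -0.0, 0.0]] [-0.792 -0.029  1.924  0.     1.245 -0.839]
```

Call:
play_rows(rows=[[100, [0, 0.12, 0.07], [0, 0, 0]], [100, [0, 0.25, 0.14], [0, 0, 0]], [100, [0, 0.37, 0.21], [0, 0, 0]], [100, [0, 0.5, 0.28], [0, 0, 0]], [100, [0, 0.62, 0.35], [0, 0, 0]], [100, [0, 0.74, 0.42], [0, 0, 0]], [100, [0, 0.87, 0.49], [0, 0, 0]], [100, [0.1, 0.99, 0.56], [0, 0, 0]], [100, [0.23, 0.99, 0.56], [0, 0, 0]], [100, [0.36, 0.993, 0.562], [0, 0, 0]]])

```text
time: 1.92
eef_pos: [0.598, 0.0039, 0.1076]
tcp_rot: [-0.016, 0.704, 0.016, 0.709]
contact_force: [0.2, -0.3, -0.6]
opening: 1.001
```

Call:
play_rows(rows=[[100, [0.08, 0, 0], [0, 0, 0]], [100, [0.08, 0, 0], [0, 0, 0]], [100, [0.08, 0, 0], [0, 0, 0]]])

```text
time: 2.17
eef_pos: [0.5938, 0.0015, 0.0806]
tcp_rot: [-0.015, 0.708, 0.015, 0.706]
contact_force: [-0.0, 0.1, 1.1]
opening: 0.996
```

```bash
python3 g.py .594 .005 .026 2.4; python3 -c "
from h import *
c=shot('wrist','w0.png');V=np.array(c['view']);print(-V[:3,:3].T@V[:3,3])
c=shot('side');cv2.imwrite('pics/s2.png',cv2.resize(c['color'][150:320,190:400],None,fx=3.5,fy=3.5)[:,:,::-1])"
```

```text
shift [0.1819 0.0116 0.0019] turn [-0.0001 -0.0024 -0.0005]
2.1667 [0.5938 0.0015 0.0806] [-0.03  0.12  1.14] 0.9957364751218457
[[-0.004, -0.042, 0.999], [0.001, 0.999, 0.042], [-1.0, 0.001, -0.004]] [-0.168  0.249  1.873 -0.     1.023 -0.21 ]
[0.59167951 0.06811614 0.24483505]
```

View pics/s2.png

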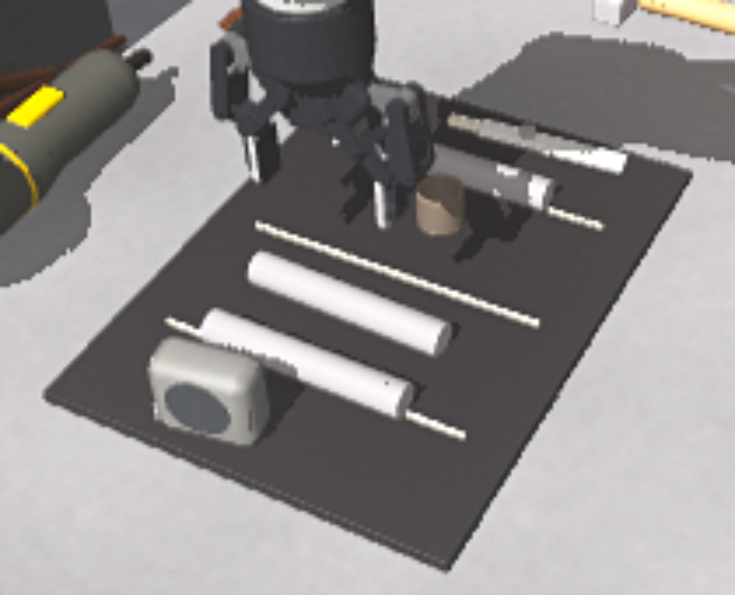

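View pics/w0.png

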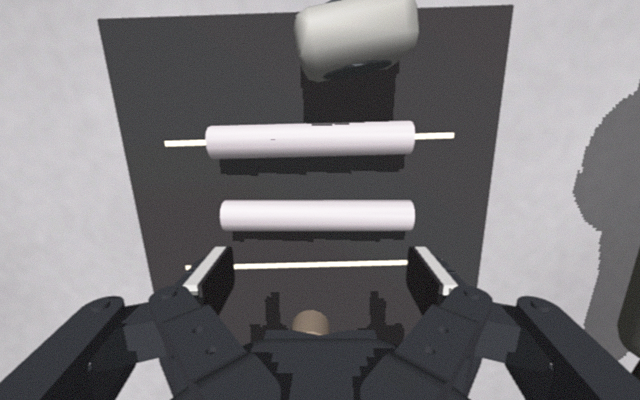

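The side crop shows both open fingertips at (265,180) and (385,222), in the air on the way to the bar. The bar lies at (250,265)–(450,340), between bar_left and the empty line. In the wrist view the bar is at row 215, columns 220–413, with the line at row 265.

```bash
python3 -c "
from h import *
c=shot('side')
for x in(-.05,.05):print(proj(c,[.594+x,.0015+x*.042,.0935]), 'seen (300,213) / (266,201)')
c=shot('wrist')
print('bar',prof(c,0,1,[],.02) if 0 else '')
for u,v in((220,215),(413,215)):print(ray(c,u,v,.0225))
for u,v in((164,143),(454,135),(205,142),(415,137)):print('left',ray(c,u,v,.0225 if u in(205,415) else .01))
for u,v in((300,265),):print('line',ray(c,u,v,.01))
"
```

```text
(np.float64(303.1432772659764), np.float64(221.24996804534268)) seen (300,213) / (266,201)
(np.float64(265.9911049909542), np.float64(207.47536090591342)) seen (300,213) / (266,201)
bar 
[ 0.51556953 -0.01003291  0.0225    ]
[ 0.67462796 -0.00381381  0.0225    ]
left [0.46911293 0.04549292 0.01      ]
left [0.70368838 0.0613528  0.01      ]
left [0.50709411 0.04866534 0.0225    ]
left [0.66818121 0.05895932 0.0225    ]
line [ 0.58175835 -0.05963375  0.01      ]
```

```bash
python3 -c "
from h import *
c=shot('wrist')
for z in (.08,.0935,.107):
  for y in(-.011,.011):print(z,y,[np.round(proj(c,[.594+x,.0015+x*.042+y,z])) for x in(-.05,.05)])
c=shot('side');print(ctrl.get_state()['eef_pos'])
for z in (.08,.0935,.107):print(z,[np.round(proj(c,[.594+x,.0015+x*.042,z]),1) for x in(.05,-.05)])
"
```

```text
0.08 -0.011 [array([235., 247.]), array([393., 247.])]
0.08 0.011 [array([234., 214.]), array([397., 214.])]
0.0935 -0.011 [array([229., 257.]), array([399., 256.])]
0.0935 0.011 [array([227., 222.]), array([403., 221.])]
0.107 -0.011 [array([222., 268.]), array([405., 267.])]
0.107 0.011 [array([220., 230.]), array([410., 229.])]
[5.96613869e-01 5.54915275e-04 8.46952811e-02]
0.08 [array([266.6, 211.8]), array([303.4, 225.7])]
0.0935 [array([266. , 207.5]), array([303.1, 221.2])]
0.107 [array([265.4, 203. ]), array([302.9, 216.8])]
```

Call:
play_rows(rows=[[100, [0.03, 0.01, -0.01], [0, 0, 0]], [100, [0.06, 0.015, -0.01], [0, 0, 0]], [100, [0.1, 0.015, -0.01], [0, 0, 0]], [100, [0.13, 0.015, -0.01], [0, 0, 0]], [100, [0.15, 0.015, -0.01], [0, 0, 0]], [100, [0.15, 0.015, -0.01], [0, 0, 0]], [100, [0.15, 0.015, -0.01], [0, 0, 0]]])

```text
time: 3.05
eef_pos: [0.5913, 0.0056, 0.036]
tcp_rot: [-0.015, 0.708, 0.015, 0.706]
contact_force: [0.7, -0.5, 0.8]
opening: 1.0
```

```bash
python3 -c "
from h import *
c=shot('wrist','w1.png');s=ctrl.get_state();print(s['time'],s['eef_pos'],s['contact_force'])
S=shot('side');T=shot('top')
a=cv2.resize(S['color'][180:290,220:370],None,fx=4,fy=4);b=cv2.resize(c['color'],(640,400))[100:]
b=cv2.copyMakeBorder(b,0,0,0,0,0);a=cv2.resize(a,(409,300))
cv2.imwrite('pics/w1.png',cv2.resize(np.hstack([a,b]),(800,229))[:,:,::-1]);
t=cv2.resize(T['color'][100:250,215:400],None,fx=3,fy=3);cv2.imwrite('pics/m1.png',np.vstack([cv2.resize(np.hstack([a,b]),(800,229)),cv2.copyMakeBorder(cv2.resize(t,(450,365)),0,0,0,350,0)])[:,:,::-1])
"
```

```text
3.1 [0.59186439 0.00549212 0.03679162] [ 0.62793328 -0.04597121  0.25267561]
```

View pics/m1.png

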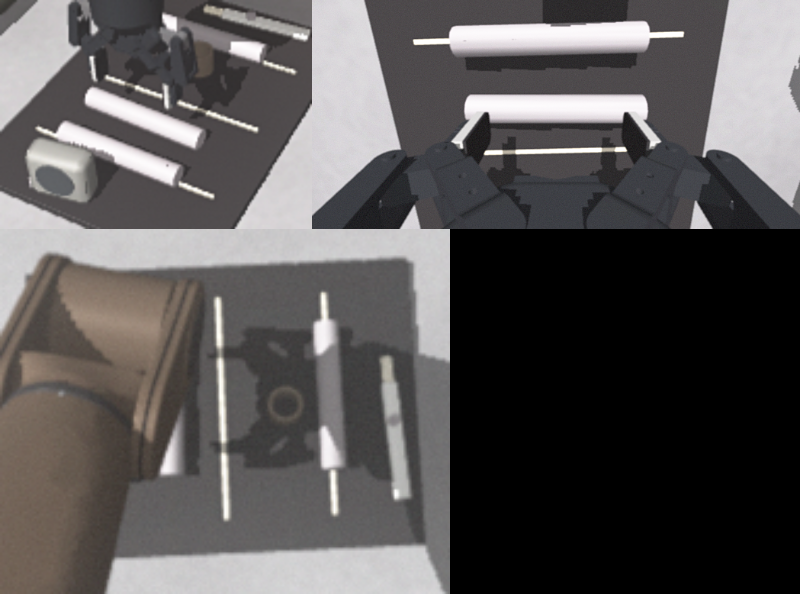

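The side crop shows the tips just above and behind the bar. The wrist crop shows the tip edges just short of the bar. The arm hides the bar from the top camera. I'll triangulate the tip before making contact.

```bash
python3 -c "
from h import *
S=shot('side');c=shot('wrist')
for z in(.035,.045,.055,.065):print(z,'side tip',ray(S,300.7,231.4,z)[:2].round(4),'wrist +y edge',ray(c,230,248,z)[:2].round(4),'-y edge',ray(c,200,292,z)[:2].round(4))
"
```

```text
0.035 side tip [ 0.5666 -0.0195] wrist +y edge [ 0.5365 -0.0062] -y edge [ 0.5156 -0.0384]
0.045 side tip [ 0.5605 -0.0112] wrist +y edge [ 0.5397 -0.0015] -y edge [ 0.52   -0.0318]
0.055 side tip [ 0.5544 -0.0029] wrist +y edge [0.5429 0.0032] -y edge [ 0.5245 -0.0251]
0.065 side tip [0.5483 0.0054] wrist +y edge [0.546  0.0079] -y edge [ 0.5289 -0.0185]
```

Call:
play_rows(rows=[[100, [0.015, 0, 0], [0, 0, 0]], [100, [0.03, 0, 0], [0, 0, 0]], [100, [0.035, 0, 0], [0, 0, 0]], [100, [0.035, 0, 0], [0, 0, 0]]])

```text
time: 3.63
eef_pos: [0.5911, 0.0056, 0.0256]
tcp_rot: [-0.015, 0.708, 0.015, 0.706]
contact_force: [0.2, -0.3, 0.6]
opening: 1.009
```

Call:
play_rows(rows=[[100, [0.005, -0.009, 0], [0, 0, 0]], [100, [0.01, -0.009, 0], [0, 0, 0]], [100, [0.013, -0.009, 0], [0, 0, 0]], [100, [0.013, -0.009, 0], [0, 0, 0]]])

```text
time: 3.97
eef_pos: [0.5918, 0.0027, 0.0224]
tcp_rot: [-0.015, 0.707, 0.015, 0.707]
contact_force: [-0.1, 0.6, -0.0]
opening: 0.999
```

Call:
play_rows(rows=[[100, [0.004, 0, 0], [0, 0, 0]], [100, [0.007, 0, 0], [0, 0, 0]], [100, [0.007, 0, 0], [0, 0, 0]]])

```text
time: 4.22
eef_pos: [0.5918, 0.0029, 0.0203]
tcp_rot: [-0.015, 0.707, 0.015, 0.707]
contact_force: [0.4, -0.5, 1.1]
opening: 1.002
```

Call:
play_rows(rows=[[100, [0.003, 0, 0], [0, 0, 0]], [100, [0.005, 0, 0], [0, 0, 0]], [100, [0.005, 0, 0], [0, 0, 0]]])

```text
time: 4.47
eef_pos: [0.5918, 0.0029, 0.0189]
tcp_rot: [-0.015, 0.707, 0.015, 0.707]
contact_force: [-0.1, -0.7, 0.4]
opening: 1.001
```

Call:
play_rows(rows=[[100, [0.003, 0, 0], [0, 0, 0]], [100, [0.005, 0, 0], [0, 0, 0]], [100, [0.005, 0, 0], [0, 0, 0]]])

```text
time: 4.72
eef_pos: [0.5918, 0.0028, 0.0174]
tcp_rot: [-0.015, 0.707, 0.015, 0.707]
contact_force: [0.3, 0.1, 0.2]
opening: 0.997
```

```bash
python3 -c "
from h import *
c=shot('wrist');S=shot('side')
a=cv2.resize(S['color'][200:280,240:340],(500,400),interpolation=2);b=cv2.resize(c['color'][150:350,150:450],(300*2,400),interpolation=2)
cv2.imwrite('pics/m2.png',cv2.resize(np.hstack([a,b]),(800,291))[:,:,::-1])
"
```

```text
(no output)
```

View pics/m2.png

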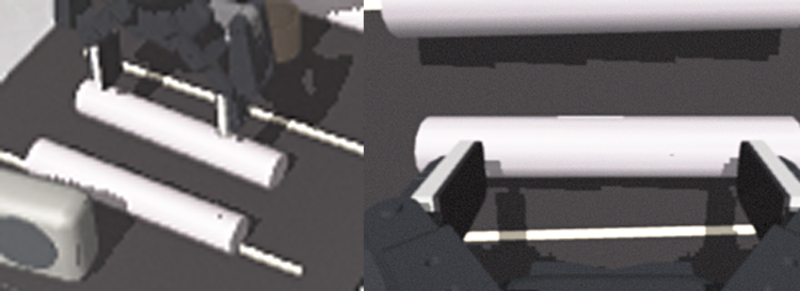

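The tips overlap the bar in both views. The side view puts them at (95,92) and (225,137), in front of its far edge, so they are over the top or just short of it. I'll check this numerically.

```bash
python3 -c "
from h import *
S=shot('side');c=shot('wrist')
for z in(.025,.03,.035,.04,.045):print(z,'side tip',ray(S,301.9,237.7,z)[:2].round(4),'wrist +y edge',ray(c,232,248,z)[:2].round(4))
# bar in wrist: silhouette rows
for v in(118,177):
  u=320;q=150+v/.727/2
  print(v,[ray(c,u,q,z)[1].round(4) for z in(.01,.0225,.035)])
V=np.array(c['view']);print(-V[:3,:3].T@V[:3,3]);print(ctrl.get_state()['eef_pos'])
"
```

```text
0.025 side tip [ 0.5585 -0.0115] wrist +y edge [ 0.5404 -0.004 ]
0.03 side tip [ 0.5556 -0.0075] wrist +y edge [ 0.542  -0.0017]
0.035 side tip [ 0.5526 -0.0034] wrist +y edge [0.5435 0.0007]
0.04 side tip [0.5497 0.0006] wrist +y edge [0.5451 0.003 ]
0.045 side tip [0.5467 0.0046] wrist +y edge [0.5466 0.0054]
118 [np.float64(0.0029), np.float64(0.0077), np.float64(0.0126)]
177 [np.float64(-0.0257), np.float64(-0.0188), np.float64(-0.0118)]
[0.58918174 0.0696016  0.18171143]
[0.59192452 0.00284117 0.01753954]
```

Call:
play_rows(rows=[[100, [0.003, 0, 0], [0, 0, 0]], [100, [0.006, 0, 0], [0, 0, 0]], [100, [0.006, 0, 0], [0, 0, 0]]])

```text
time: 5.17
eef_pos: [0.5917, 0.0029, 0.0155]
tcp_rot: [-0.015, 0.707, 0.015, 0.707]
contact_force: [-0.1, 0.4, -0.0]
opening: 0.999
```

Call:
play_rows(rows=[[100, [0.003, 0, 0], [0, 0, 0]], [100, [0.005, 0, 0], [0, 0, 0]], [100, [0.005, 0, 0], [0, 0, 0]]])

```text
time: 5.42
eef_pos: [0.5918, 0.0028, 0.014]
tcp_rot: [-0.015, 0.707, 0.015, 0.707]
contact_force: [0.0, -0.3, -0.9]
opening: 0.996
```

Call:
play_rows(rows=[[100, [0.003, 0, 0], [0, 0, 0]], [100, [0.005, 0, 0], [0, 0, 0]], [100, [0.005, 0, 0], [0, 0, 0]]])

```text
time: 5.67
eef_pos: [0.5918, 0.0029, 0.0125]
tcp_rot: [-0.015, 0.707, 0.015, 0.707]
contact_force: [-0.3, -0.1, -0.3]
opening: 1.002
```

Call:
play_rows(rows=[[100, [0.003, 0, 0], [0, 0, 0]], [100, [0.005, 0, 0], [0, 0, 0]], [100, [0.005, 0, 0], [0, 0, 0]]])

```text
time: 5.92
eef_pos: [0.5918, 0.0029, 0.011]
tcp_rot: [-0.015, 0.707, 0.015, 0.707]
contact_force: [-0.7, -0.4, 0.2]
opening: 0.998
```

```bash
python3 -c "
from h import *
print(ctrl.get_state()['contact_force'],ctrl.get_state()['eef_pos'])
c=shot('wrist');S=shot('side')
a=cv2.resize(S['color'][215:265,250:325],(600,400),interpolation=2);b=cv2.resize(c['color'][200:333,175:375],(600,400),interpolation=2)
cv2.imwrite('pics/m3.png',cv2.resize(np.hstack([a,b]),(800,267))[:,:,::-1])
"
```

```text
[-0.66131836 -0.42105698  0.19190564] [0.59175559 0.00285078 0.01102073]
```

View pics/m3.png

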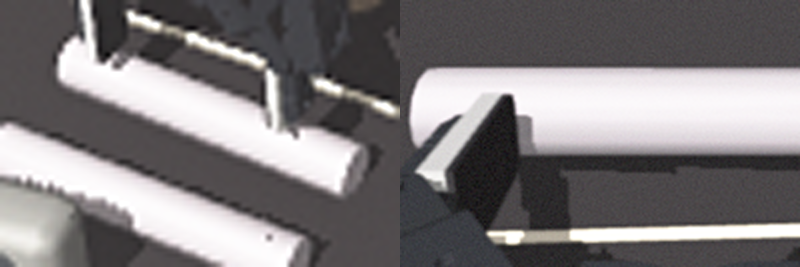

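The tip shadows have nearly met the tips, so they are just above the bar. In the wrist crop the pad's bottom edge runs from (515,95) to (520,150), and the bar covers rows 68–153.

```bash
python3 -c "
from h import *
c=shot('wrist');V=np.array(c['view']);o=-V[:3,:3].T@V[:3,3];print(o)
for z in(.035,.038):print(z,[ray(c,175+(516-400)/2,200+v/2,z)[1].round(4) for v in(95,150)])
# bar axis from tangents: intersection of both silhouettes rays
f=lambda v:np.arctan2(ray(c,232,200+v/2,0)[1]-o[1],o[2])
a,b=f(68),f(153);m=(a+b)/2;print('bar axis y',o[1]+np.tan(m)*(o[2]-.0225), 'radius',np.sin((a-b)/2)*(o[2]-.0225)/np.cos(m))
"
```

```text
[0.58915798 0.06960566 0.17536492]
0.035 [np.float64(0.004), np.float64(-0.0122)]
0.038 [np.float64(0.0054), np.float64(-0.0105)]
bar axis y -0.00657409421771929 radius 0.012011849258369602
```

Call:
play_rows(rows=[[100, [0.002, 0.008, 0], [0, 0, 0]], [100, [0.004, 0.017, 0], [0, 0, 0]], [100, [0.004, 0.017, 0], [0, 0, 0]]])

```text
time: 6.32
eef_pos: [0.5915, 0.0085, 0.0098]
tcp_rot: [-0.015, 0.707, 0.015, 0.707]
contact_force: [1.1, -0.5, 0.1]
opening: 0.997
```

Call:
play_rows(rows=[[100, [0.002, -0.007, 0], [0, 0, 0]], [100, [0.004, -0.007, 0], [0, 0, 0]], [100, [0.004, -0.007, 0], [0, 0, 0]]])

```text
time: 6.57
eef_pos: [0.5917, 0.0057, 0.0087]
tcp_rot: [-0.015, 0.707, 0.015, 0.707]
contact_force: [0.5, -0.1, -0.3]
opening: 0.997
```

Call:
play_rows(rows=[[100, [0.002, 0, 0], [0, 0, 0]], [100, [0.003, 0, 0], [0, 0, 0]], [100, [0.003, 0, 0], [0, 0, 0]]])

```text
time: 6.82
eef_pos: [0.5917, 0.0058, 0.0078]
tcp_rot: [-0.015, 0.707, 0.015, 0.707]
contact_force: [0.4, -0.4, -0.6]
opening: 0.998
```

Call:
play_rows(rows=[[100, [0.002, 0, 0], [0, 0, 0]], [100, [0.004, 0, 0], [0, 0, 0]], [100, [0.004, 0, 0], [0, 0, 0]]])

```text
time: 7.07
eef_pos: [0.5917, 0.0058, 0.0066]
tcp_rot: [-0.015, 0.707, 0.015, 0.707]
contact_force: [-0.2, -0.1, -0.5]
opening: 1.0
```

Call:
play_rows(rows=[[100, [0.002, 0, 0], [0, 0, 0]], [100, [0.004, 0, 0], [0, 0, 0]], [100, [0.004, 0, 0], [0, 0, 0]]])

```text
time: 7.32
eef_pos: [0.5917, 0.0059, 0.0054]
tcp_rot: [-0.015, 0.707, 0.015, 0.707]
contact_force: [0.7, 1.3, -0.0]
opening: 1.001
```

```bash
python3 -c "
from h import *
print(ctrl.get_state()['contact_force'],ctrl.get_state()['eef_pos'])
c=shot('wrist');S=shot('side')
a=cv2.resize(S['color'][215:265,250:325],(600,400),interpolation=2);b=cv2.resize(c['color'][200:333,175:375],(600,400),interpolation=2)
cv2.imwrite('pics/m4.png',cv2.resize(np.hstack([a,b]),(800,267))[:,:,::-1])
"
```

```text
[ 0.67117549  1.25885954 -0.00137236] [0.59167973 0.00585799 0.00536589]
```

View pics/m4.png

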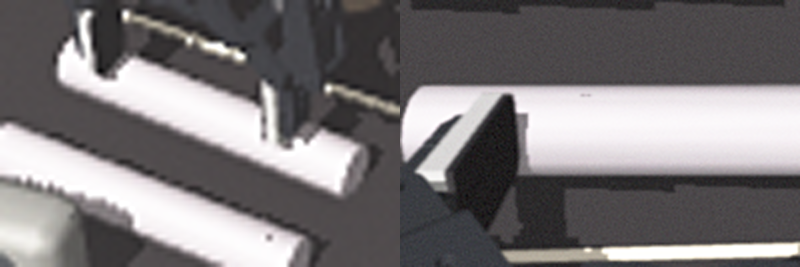

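The side crop shows the tips and their shadows almost touching. The wrist crop shows the pad's bottom edge at rows 95–160 over the bar's rows 87–175, so the bar sits toward the pad's -y part, as I want for the start of a stroke.

Call:
play_rows(rows=[[100, [0.002, 0, 0], [0, 0, 0]], [100, [0.004, 0, 0], [0, 0, 0]], [100, [0.004, 0, 0], [0, 0, 0]]])

```text
time: 7.67
eef_pos: [0.5917, 0.0058, 0.0042]
tcp_rot: [-0.015, 0.707, 0.015, 0.707]
contact_force: [-0.6, 0.2, -0.3]
opening: 1.001
```

Call:
play_rows(rows=[[100, [0.002, 0, 0], [0, 0, 0]], [100, [0.004, 0, 0], [0, 0, 0]], [100, [0.004, 0, 0], [0, 0, 0]]])

```text
time: 7.92
eef_pos: [0.5916, 0.0058, 0.0029]
tcp_rot: [-0.015, 0.707, 0.015, 0.707]
contact_force: [0.4, -1.2, 0.4]
opening: 1.001
```

Call:
play_rows(rows=[[100, [0.002, 0, 0], [0, 0, 0]], [100, [0.004, 0, 0], [0, 0, 0]], [100, [0.004, 0, 0], [0, 0, 0]]])

```text
time: 8.17
eef_pos: [0.5917, 0.0058, 0.0018]
tcp_rot: [-0.015, 0.707, 0.015, 0.707]
contact_force: [-0.3, 0.3, -0.1]
opening: 1.0
```

Call:
play_rows(rows=[[100, [0.002, 0, 0], [0, 0, 0]], [100, [0.004, 0, 0], [0, 0, 0]], [100, [0.004, 0, 0], [0, 0, 0]]])

```text
time: 8.42
eef_pos: [0.5917, 0.0058, 0.0006]
tcp_rot: [-0.015, 0.707, 0.015, 0.707]
contact_force: [-0.5, 0.7, 0.3]
opening: 1.001
```

```bash
python3 -c "
from h import *
c=shot('wrist');S=shot('side')
a=cv2.resize(S['color'][222:262,255:315],(600,400),interpolation=2);b=cv2.resize(c['color'][215:315,195:295],(400,400),interpolation=2)
cv2.imwrite('pics/m5.png',cv2.resize(np.hstack([a,b]),(800,320))[:,:,::-1])
for x in(-.0425,-.057):
  for y in(-.011,.011):print(x,y,'z.035',np.round(proj(c,[.5917+x,.0058+x*.042+y,.035]),1),np.round(proj(S,[.5917+x,.0058+x*.042+y,.035]),1),'z.0136',np.round(proj(c,[.5917+x,.0058+x*.042+y,.0136]),1),np.round(proj(S,[.5917+x,.0058+x*.042+y,.0136]),1))
"
```

```text
-0.0425 -0.011 z.035 [234.7 282.1] [304.  237.3] z.0136 [245.3 262.2] [304.4 243.7]
-0.0425 0.011 z.035 [233.  241.7] [298.7 243.2] z.0136 [244.2 226.3] [299.2 249.6]
-0.057 -0.011 z.035 [206.  282.1] [309.4 239.4] z.0136 [220.1 262.2] [309.7 245.8]
-0.057 0.011 z.035 [203.1 241.7] [304.2 245.3] z.0136 [218.1 226.3] [304.6 251.7]
```

View pics/m5.png

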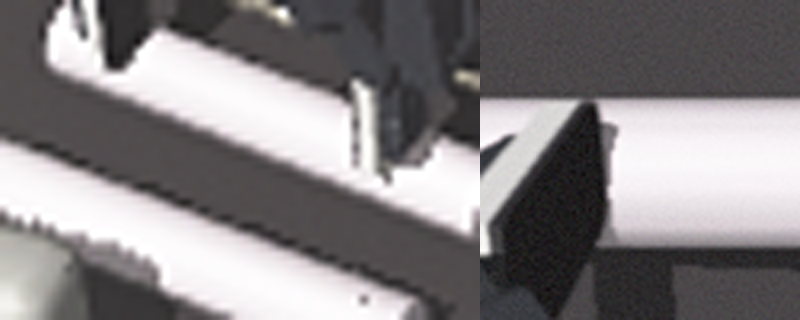

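The tip corner is at wrist (231,247) and side (301,243), which matches a tip height of about 36 mm. Contact is about 1 mm away.

Call:
play_rows(rows=[[100, [0.002, 0, 0], [0, 0, 0]], [100, [0.003, 0, 0], [0, 0, 0]], [100, [0.003, 0, 0], [0, 0, 0]]])

```text
time: 8.77
eef_pos: [0.5917, 0.0058, -0.0003]
tcp_rot: [-0.015, 0.707, 0.015, 0.707]
contact_force: [0.0, -0.5, -0.5]
opening: 1.004
```

Call:
play_rows(rows=[[100, [0.002, 0, 0], [0, 0, 0]], [100, [0.003, 0, 0], [0, 0, 0]], [100, [0.003, 0, 0], [0, 0, 0]]])

```text
time: 9.02
eef_pos: [0.5919, 0.0058, -0.0006]
tcp_rot: [-0.015, 0.707, 0.015, 0.707]
contact_force: [-1.1, 0.5, 2.4]
opening: 1.001
```

Call:
play_rows(rows=[[100, [0.002, 0, 0], [0, 0, 0]], [100, [0.003, 0, 0], [0, 0, 0]], [100, [0.003, 0, 0], [0, 0, 0]]])

```text
time: 9.27
eef_pos: [0.592, 0.0058, -0.0008]
tcp_rot: [-0.015, 0.707, 0.015, 0.707]
contact_force: [-2.5, 0.3, 6.6]
opening: 0.999
```

Call:
play_rows(rows=[[100, [0.001, -0.004, 0], [0, 0, 0]], [100, [0.002, -0.014, 0], [0, 0, 0]], [100, [0.002, -0.026, 0], [0, 0, 0]], [100, [0.002, -0.038, 0], [0, 0, 0]], [100, [0.002, -0.05, 0], [0, 0, 0]], [100, [0.002, -0.062, 0], [0, 0, 0]], [100, [0.002, -0.073, 0], [0, 0, 0]], [100, [0.002, -0.08, 0], [0, 0, 0]], [100, [0.002, -0.083, 0], [0, 0, 0]], [100, [0.002, -0.083, 0], [0, 0, 0]]])

```text
time: 10.1
eef_pos: [0.593, -0.0196, -0.0006]
tcp_rot: [-0.015, 0.707, 0.015, 0.707]
contact_force: [-6.2, -0.0, 11.0]
opening: 0.998
```

```bash
cat > wr.py <<'E'
from h import *
s=ctrl.get_state();print(s['time'],s['eef_pos'].round(4),s['contact_force'].round(1))
c=shot('wrist');V=np.array(c['view']);o=-V[:3,:3].T@V[:3,3]
g=cv2.cvtColor(c['color'],cv2.COLOR_RGB2GRAY).astype(float)
def runs(u):
    m=np.r_[0,(g[100:330,u]>140).astype(int),0];d=np.diff(m)
    return [(100+a-.5,100+b-.5) for a,b in zip(np.nonzero(d==1)[0],np.nonzero(d==-1)[0]) if b-a>1]
for u in(255,290,320,350,385):
    out=[]
    for a,b in runs(u):
        if b-a>15:
            f=lambda v:np.arctan2(ray(c,u,v,0)[1]-o[1],o[2]);m=(f(a)+f(b))/2
            out.append(('bar',round(b-a,1),round(o[1]+np.tan(m)*(o[2]-.0225),4)))
        else: out.append(('line',b-a,ray(c,u,(a+b)/2,.01)[:2].round(4).tolist()))
    print(u,ray(c,u,265,.0225)[0].round(3),out)
E
python3 wr.py
```

```text
10.1 [ 0.593  -0.0196 -0.0006] [-6.2 -0.  11. ]
255 0.558 [('bar', np.float64(22.0), np.float64(0.051)), ('bar', np.float64(44.0), np.float64(-0.0176)), ('line', np.float64(8.0), [0.5552, -0.0572])]
290 0.577 [('bar', np.float64(21.0), np.float64(0.0519)), ('bar', np.float64(44.0), np.float64(-0.0169)), ('line', np.float64(8.0), [0.5764, -0.0556])]
320 0.593 [('bar', np.float64(21.0), np.float64(0.0524)), ('bar', np.float64(44.0), np.float64(-0.0162)), ('line', np.float64(7.0), [0.5945, -0.0545])]
350 0.61 [('bar', np.float64(21.0), np.float64(0.053)), ('bar', np.float64(44.0), np.float64(-0.0155)), ('line', np.float64(8.0), [0.6127, -0.0533])]
385 0.628 [('bar', np.float64(19.0), np.float64(0.0541)), ('bar', np.float64(44.0), np.float64(-0.0148)), ('line', np.float64(8.0), [0.6338, -0.0518])]
```

Call:
play_rows(rows=[[100, [-0.01, 0, 0], [0, 0, 0]], [100, [-0.018, 0.01, 0], [0, 0, 0]], [100, [-0.018, 0.028, 0], [0, 0, 0]], [100, [-0.018, 0.041, 0], [0, 0, 0]], [100, [-0.018, 0.041, 0], [0, 0, 0]], [100, [-0.012, 0.041, 0], [0, 0, 0]], [100, [-0.007, 0.041, 0], [0, 0, 0]], [100, [-0.003, 0.041, 0], [0, 0, 0]], [100, [-0.001, 0.041, 0], [0, 0, 0]], [100, [-0.001, 0.041, 0], [0, 0, 0]]])

```text
time: 10.98
eef_pos: [0.5924, -0.0067, -0.001]
tcp_rot: [-0.015, 0.707, 0.015, 0.707]
contact_force: [-5.2, 1.4, 8.5]
opening: 1.005
```

```bash
python3 wr.py
```

```text
10.9833 [ 0.5924 -0.0067 -0.001 ] [-5.2  1.4  8.5]
255 0.558 [('bar', np.float64(45.0), np.float64(0.0554)), ('bar', np.float64(45.0), np.float64(-0.0182)), ('line', np.float64(6.0), [0.5543, -0.0566])]
290 0.577 [('bar', np.float64(46.0), np.float64(0.0563)), ('bar', np.float64(44.0), np.float64(-0.0171)), ('line', np.float64(8.0), [0.5759, -0.0557])]
320 0.593 [('bar', np.float64(43.0), np.float64(0.0562)), ('bar', np.float64(45.0), np.float64(-0.0168)), ('line', np.float64(7.0), [0.5944, -0.0546])]
350 0.609 [('bar', np.float64(45.0), np.float64(0.0577)), ('bar', np.float64(45.0), np.float64(-0.0161)), ('line', np.float64(7.0), [0.6128, -0.0531])]
385 0.628 [('bar', np.float64(45.0), np.float64(0.0588)), ('bar', np.float64(45.0), np.float64(-0.0153)), ('line', np.float64(8.0), [0.6343, -0.0518])]
```

Call:
play_rows(rows=[[100, [0, -0.004, 0], [0, 0, 0]], [100, [0, -0.014, 0], [-0.001, 0, 0]], [100, [0, -0.026, 0], [-0.002, 0, 0]], [100, [0, -0.038, 0], [-0.003, 0, 0]], [100, [0, -0.05, 0], [-0.004, 0, 0]], [100, [0, -0.062, 0], [-0.005, 0, 0]], [100, [0, -0.073, 0], [-0.006, 0, 0]], [100, [0, -0.08, 0], [-0.007, 0, 0]], [100, [0, -0.085, 0], [-0.007, 0, 0]], [100, [0, -0.085, 0], [-0.007, 0, 0]]])

```text
time: 11.87
eef_pos: [0.5937, -0.033, -0.0005]
tcp_rot: [-0.018, 0.707, 0.018, 0.707]
contact_force: [-5.3, -1.0, 9.4]
opening: 1.002
```

Call:
play_rows(rows=[[100, [-0.01, 0, 0], [0, 0, 0]], [100, [-0.018, 0.01, 0], [0, 0, 0]], [100, [-0.018, 0.028, 0], [0, 0, 0]], [100, [-0.018, 0.041, 0], [0, 0, 0]], [100, [-0.018, 0.041, 0], [0, 0, 0]], [100, [-0.012, 0.041, 0], [0, 0, 0]], [100, [-0.007, 0.041, 0], [0, 0, 0]], [100, [-0.003, 0.041, 0], [0, 0, 0]], [100, [-0.001, 0.041, 0], [0, 0, 0]], [100, [-0.001, 0.041, 0], [0, 0, 0]]])

```text
time: 12.7
eef_pos: [0.5927, -0.0199, -0.0009]
tcp_rot: [-0.019, 0.707, 0.019, 0.706]
contact_force: [-2.6, 0.4, 7.5]
opening: 1.001
```

```bash
python3 wr.py
```

```text
12.7 [ 0.5927 -0.0199 -0.0009] [-2.6  0.4  7.5]
255 0.558 [('bar', np.float64(21.0), np.float64(0.0505)), ('bar', np.float64(45.0), np.float64(-0.0313)), ('line', np.float64(6.0), [0.5553, -0.0576])]
290 0.577 [('bar', np.float64(21.0), np.float64(0.0513)), ('bar', np.float64(45.0), np.float64(-0.0303)), ('line', np.float64(6.0), [0.5765, -0.0558])]
320 0.593 [('bar', np.float64(21.0), np.float64(0.0521)), ('bar', np.float64(45.0), np.float64(-0.0294)), ('line', np.float64(5.0), [0.5946, -0.0545])]
350 0.609 [('bar', np.float64(20.0), np.float64(0.053)), ('bar', np.float64(44.0), np.float64(-0.0289)), ('line', np.float64(5.0), [0.6127, -0.0536])]
385 0.628 [('bar', np.float64(20.0), np.float64(0.0539)), ('bar', np.float64(45.0), np.float64(-0.0282)), ('line', np.float64(4.0), [0.6338, -0.0521])]
```

Call:
play_rows(rows=[[100, [0, -0.004, 0], [0, 0, 0]], [100, [0, -0.014, 0], [-0.001, 0, 0]], [100, [0, -0.026, 0], [-0.003, 0, 0]], [100, [0, -0.038, 0], [-0.005, 0, 0]], [100, [0, -0.05, 0], [-0.007, 0, 0]], [100, [0, -0.062, 0], [-0.008, 0, 0]], [100, [0, -0.073, 0], [-0.009, 0, 0]], [100, [0, -0.08, 0], [-0.01, 0, 0]], [100, [0, -0.085, 0], [-0.01, 0, 0]], [100, [0, -0.085, 0], [-0.01, 0, 0]]])

```text
time: 13.58
eef_pos: [0.5943, -0.0462, -0.0005]
tcp_rot: [-0.024, 0.707, 0.024, 0.706]
contact_force: [-3.3, -0.1, 8.2]
opening: 1.001
```

Call:
play_rows(rows=[[100, [-0.01, 0, 0], [0, 0, 0]], [100, [-0.018, 0.01, 0], [0, 0, 0]], [100, [-0.018, 0.028, 0], [0, 0, 0]], [100, [-0.018, 0.041, 0], [0, 0, 0]], [100, [-0.018, 0.041, 0], [0, 0, 0]], [100, [-0.012, 0.041, 0], [0, 0, 0]], [100, [-0.007, 0.041, 0], [0, 0, 0]], [100, [-0.003, 0.041, 0], [0, 0, 0]], [100, [-0.001, 0.041, 0], [0, 0, 0]], [100, [-0.001, 0.041, 0], [0, 0, 0]]])

```text
time: 14.42
eef_pos: [0.5932, -0.0332, -0.0008]
tcp_rot: [-0.024, 0.707, 0.024, 0.706]
contact_force: [-3.2, 0.5, 6.8]
opening: 1.0
```

```bash
python3 wr.py
```

```text
14.4167 [ 0.5932 -0.0332 -0.0008] [-3.2  0.5  6.8]
255 0.559 [('bar', np.float64(45.0), np.float64(-0.044))]
290 0.578 [('bar', np.float64(45.0), np.float64(-0.0433))]
320 0.594 [('bar', np.float64(45.0), np.float64(-0.0428))]
350 0.61 [('bar', np.float64(45.0), np.float64(-0.0417))]
385 0.629 [('bar', np.float64(45.0), np.float64(-0.041))]
```

Call:
play_rows(rows=[[100, [0.003, -0.003, 0], [0, 0, 0]], [100, [0.006, -0.012, 0], [-0.002, 0, 0]], [100, [0.006, -0.024, 0], [-0.005, 0, 0]], [100, [0.006, -0.036, 0], [-0.008, 0, 0]], [100, [0.006, -0.048, 0], [-0.011, 0, 0]], [100, [0.006, -0.06, 0], [-0.014, 0, 0]], [100, [0.006, -0.069, 0], [-0.017, 0, 0]], [100, [0.006, -0.075, 0], [-0.019, 0, 0]], [100, [0.006, -0.077, 0], [-0.02, 0, 0]], [100, [0.006, -0.077, 0], [-0.02, 0, 0]]])

```text
time: 15.3
eef_pos: [0.5957, -0.0572, -0.0006]
tcp_rot: [-0.035, 0.706, 0.034, 0.706]
contact_force: [-5.5, -0.2, 12.8]
opening: 0.994
```

```bash
python3 wr.py
```

```text
15.3 [ 0.5957 -0.0572 -0.0006] [-5.5 -0.2 12.8]
255 0.562 [('bar', np.float64(46.0), np.float64(-0.057))]
290 0.58 [('bar', np.float64(46.0), np.float64(-0.0558))]
320 0.596 [('bar', np.float64(46.0), np.float64(-0.0549))]
350 0.613 [('bar', np.float64(45.0), np.float64(-0.0536))]
385 0.631 [('bar', np.float64(45.0), np.float64(-0.0524))]
```

Call:
play_rows(rows=[[100, [-0.005, 0, 0], [0, 0, 0]], [100, [-0.012, 0, 0], [0, 0, 0]], [100, [-0.03, 0, 0], [0, 0, 0]], [100, [-0.06, 0, 0], [0, 0, 0]], [100, [-0.12, 0, 0], [0, 0, 0]], [100, [-0.2, 0, 0], [0, 0, 0]], [100, [-0.3, 0, 0], [0, 0, 0]], [100, [-0.4, 0, 0], [0, 0, 0]], [100, [-0.5, 0, 0], [0, 0, 0]], [100, [-0.6, 0, 0], [0, 0, 0]]])

```text
time: 16.18
eef_pos: [0.5945, -0.056, 0.1783]
tcp_rot: [-0.035, 0.706, 0.035, 0.706]
contact_force: [0.4, -0.1, -0.1]
opening: 0.999
```

Call:
play_rows(rows=[[100, [0, -0.1, -0.05], [0, 0, 0]], [100, [0, -0.2, -0.1], [0, 0, 0]], [100, [0, -0.3, -0.15], [0, 0, 0]], [100, [0, -0.4, -0.2], [0, 0, 0]], [100, [0, -0.5, -0.25], [0, 0, 0]], [100, [0, -0.6, -0.3], [0, 0, 0]], [100, [0, -0.7, -0.35], [0, 0, 0]], [100, [0, -0.8, -0.4], [0, 0, 0]], [100, [0, -0.9, -0.45], [0, 0, 0]], [100, [0, -1, -0.5], [0, 0, 0]]])

```text
time: 17.02
eef_pos: [0.4746, -0.371, 0.177]
tcp_rot: [-0.035, 0.706, 0.035, 0.706]
contact_force: [0.8, -0.3, 0.1]
opening: 1.001
```

```bash
python3 - <<'E'
from h import *
T=shot('top','top9.png');S=shot('side')
t=cv2.resize(T['color'][100:250,205:405],(400,300),interpolation=2);a=cv2.resize(S['color'][165:315,200:400],(400,300),interpolation=2)
cv2.imwrite('pics/m9.png',np.hstack([t,a])[:,:,::-1])
s=ctrl.get_state();print(s['time'],s['eef_pos'],s['contact_force'])
for n,a,b in(('left',252,272),('bar',299,316),('right',341,362)):print(n,prof(T,a,b,range(155,192),.0225))
g=cv2.cvtColor(T['color'],cv2.COLOR_RGB2GRAY)
print(g[118:230,300:315].max(1).tolist())
for n,r in(('up',range(131,138)),('down',range(206,214))):print('line',n,prof(T,300,315,r,.01))
E
```

```text
17.1167 [ 0.47362308 -0.37374097  0.1770453 ] [-0.03719243  0.21535299  0.02173393]
left (np.float64(0.0601), np.float64(3.33))
bar (np.float64(-0.0512), np.float64(3.69))
right (np.float64(-0.162), np.float64(4.28))
[90, 91, 89, 89, 91, 90, 89, 88, 89, 104, 224, 254, 254, 254, 253, 253, 252, 250, 252, 250, 243, 233, 235, 234, 237, 234, 234, 235, 235, 236, 235, 236, 238, 237, 236, 238, 237, 237, 238, 237, 238, 238, 240, 240, 238, 239, 238, 240, 241, 241, 244, 241, 243, 244, 243, 244, 244, 244, 244, 243, 245, 244, 244, 245, 245, 245, 245, 245, 245, 246, 246, 246, 246, 245, 247, 248, 247, 248, 248, 248, 251, 228, 204, 250, 254, 254, 254, 254, 254, 254, 254, 253, 254, 254, 254, 254, 253, 253, 253, 254, 239, 169, 100, 99, 99, 99, 99, 98, 100, 100, 100, 100]
line up (np.float64(-0.0553), np.float64(4.77))
line down (np.float64(-0.0529), np.float64(4.82))
```

View pics/m9.png

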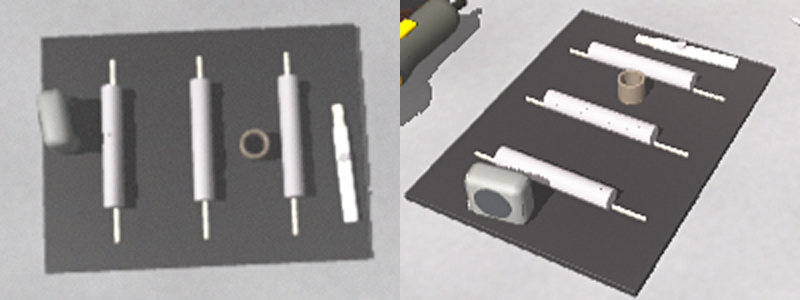

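The final view shows the bar on the middle line, with the line showing at both ends as it does on the outer bars. The collar and tools have not moved.

```bash
python3 -c "
from plant import ctrl
print(ctrl.sign_off())"
```

```text
the job is handed in; nothing more can be done
None
```

I rolled the bar onto the middle chalk line and handed the job in at about 17 s of the 48 s allowed. The open fingertips pressed lightly on its top (about 6–13 N) and rolled it there in four strokes. During the last stroke I also turned the tool a little to bring the bar parallel to the line.

Last checks, with the arm lifted clear and touching nothing:
- **Sideways:** by the top camera the bar is about 0.3 mm from the midpoint of the two outer bars. The wrist camera gave about 0.5 mm, just before I lifted off.
- **Angle:** the bar reads 3.7°, against 3.3° and 4.3° for the outer bars and about 4° for the line.
- **Lengthwise:** I only judged this by eye. The bar sits on its line much like the right outer bar does; it began about 5 mm off centre lengthwise and I did not try to correct that.
- **Other objects:** the outer bars measured within 0.3 mm of where they started. The collar, tape and soapstone look unmoved in the final picture. The hammer and punch were outside that crop, but the tool stayed well clear of them.

**Readings that disagreed:**
- With the gripper open, the fingertips met the bar only when the TCP was about 35 mm below the bar's top. I had expected about 13 mm, so I found contact by force.
- In strokes two and three the bar hardly followed the tool's small turns (about 0.2° of 1.6°). It followed only in the last stroke, with a firmer press.

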